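# Stage a birdhouse order: screw cartons and sample front

## Task

Build up the order by the carton that already stands on the bench: fetch the two cartons from the sloping rack and set them down, not dropped, squarely on top of it, first the thick one, then the thin one on top, leaving the bottom carton where it is. Then take the pointed birdhouse front from its slotted stand and lean it against the column, point up, its flat bottom edge on the bench and its top leaning over onto the cartons at a clear slant. Let go of everything, and leave the other things on the bench where they are.

Things in the scene. Friction and masses are not known exactly. Their poses are not given: they have to be found in the camera images.
- carton_base: Closed brown cardboard carton of screws with a blank white paper strip along its lid, 110 mm long (its x axis) x 60 mm wide (y) x 45 mm tall (z). Origin: centre of its underside. It stands alone on the bench, upright, and is the foot of the column; its long sides face roughly towards and away from the robot. About 0.9 kg.
- carton_thick: Closed brown cardboard carton of screws with a blank white paper strip along its lid, 110 mm long (its x axis) x 60 mm wide (y) x 45 mm tall (z). Origin: centre of its underside. Starts on the sloping rack, lid up, x axis pointing up the slope, so pitched 30 degrees. About 0.45 kg.
- carton_thin: Closed brown cardboard carton of screws with a blank white paper strip along its lid, 110 mm long (its x axis) x 60 mm wide (y) x 30 mm tall (z). Origin: centre of its underside. Starts on the sloping rack beside the thick one (which of the two is left or right varies), pitched 30 degrees in the same way. About 0.3 kg.
- rack: Fixed plywood rack with a slope of 30 degrees, 270 mm wide (y) x 165 mm long, that rises along its +x axis, away from the robot; a lip standing 18 mm above the slope at its low end stops the cartons. Nothing stands beside the cartons: about 70 mm is free between the two and 30 mm or more of board outside each. Origin on the bench below the slope, whose surface is 80 mm above the origin there.
- front: Front of a birdhouse: flat pine board 15 mm thick (x axis) and 110 mm wide (y), with straight sides up to 145 mm and a right-angled point above them, 200 mm tall in all (z axis, up through the point), and a dark round painted spot. Starts upright in the stand. Origin: middle of its flat bottom edge. About 0.14 kg. It can be pinched across its thickness near the point.
- stand: Fixed dark wooden block, 70 x 130 mm, 50 mm tall, with a slot 18 mm wide along its y axis, in which the birdhouse front stands 40 mm deep, 10 mm above the bench. Origin: centre of its underside.
- glue: White glue bottle with an orange cap, 56 mm diameter, 125 mm tall. A bystander, leave it alone. Origin: on its underside.
- tape: Yellow tape measure, about 65 x 36 x 60 mm. A bystander, leave it alone. Origin: on its underside.
- offcuts: Glued pile of three pine offcuts, about 140 x 75 x 60 mm. A bystander, leave it alone. Origin: on its underside.
- hammer: Hammer lying flat. A bystander, leave it alone. Origin: on its underside.
- clamp: Black bar clamp lying flat, 260 mm long, 26 mm thick. A bystander, leave it alone. Origin: on its underside.
- square: Try square lying flat, 120 mm dark wooden stock and 190 mm steel blade. A bystander, leave it alone. Origin: on its underside.

How it is judged:
By the outcome, as a careful person would: the job done as asked, in the order asked, and still so for the second after the job is handed in, with the robot touching nothing.
It also fails if it takes over 64 s, if anything falls off the work surface, if the arm or the gripper's body presses on something with over 40 N, if the wrist force passes 120 N, or if a joint passes its speed limit or range.

## Robot

A 6-joint arm with a two-finger parallel gripper is mounted at the origin on the work surface. World frame = base frame: x ahead of the robot, y to its left, z up, the work surface at z = 0. Lengths are in mm, angles in degrees, forces in N, time in s.
With the tool pointing down it reaches from about 300 to 850 mm from the base axis. Payload 4.2 kg.
Tool frame: the origin (TCP) lies midway between the tips of the shut fingers; the grasp point (between the pads) lies 19 mm behind it; z points along the fingers, y is the line along which they close (so a half turn about z gives the same grasp; the last joint's range is limited). The gripper opens to 91 mm and grips with 3 to 60 N. Pads are 32 mm wide; open, the fingers measure 118 mm over their backs; the gripper's body (76 mm by 178 mm) begins 60 mm behind the grasp point.
Start: joints at [65.489, 18.312, 89.639, -0, 72.044, -1.146], TCP at [228.044, 527.863, 213.976] pointing down, gripper open.
Joint ranges: [-177.97, 177.97], [-48.28, 115.42], [12.27, 149.76], [-77.06, 257.06], [2.81, 150.46], [-146.56, 146.56]. Speed limits (degrees/s): [147.25, 147.25, 180, 180, 180, 180].

## Interface

Orientations are given as [roll, pitch, yaw] about the fixed x, y, z axes, in that order (R = Rz(yaw) Ry(pitch) Rx(roll)).
In Python, from workcell import env gives the robot as it stands.
- The arm moves only by the shell command python3 drive.py 'ROWS' [OPENING] [FORCE]. ROWS is a JSON list of rows, 1 to 8 of them, each of 6 numbers: dx, dy, dz in shares of the most that a row can go, 1 being 50 mm, then a rotation vector rx, ry, rz in units of 2 degrees; each row shifts and turns the commanded pose from where the row before left it, along the tool's axes as they then stand; what a row does not reach is not made up. A row lasts 1/10 s, in which the tool goes at most 50 mm and 8.59 degrees, less where a joint would pass 70% of its speed; a pose out of reach is approached as far as the arm can. OPENING is the finger opening in mm, set as the command begins (- or left out keeps the last). The fingers move at their own pace and stop on an object; FORCE is the grip in N (left out, the last holds). Time passes only in rows, so rows that do not move let the fingers close. It prints the time, the measured TCP pose, the force, the opening and the grip force at its end. Input that does not fit is refused with a message, and nothing moves.
- env.state(): the state, without advancing time (a new reading comes with each control period).
- env.grab_frame(name): name is "scene" or "top" or "wrist"; returns the picture (400x640x3 uint8, blue, green, red); there is no depth.
- env.camera_model(name): a dict with "fx", "fy", "cx", "cy" (pixels), "D" ([k1, k2, p1, p2, k3] as OpenCV has them; the pictures are not rectified), "T" (4x4, takes a point from camera to world coordinates). Camera axes: x right, y up, looking along -z (the intrinsics and any distortion apply to the point x, -y, -z); pixel columns grow to the right and rows downward; lengths in mm; the calibration is good to about 2 mm. A picture is of the moment at which its call begins: read the wrist's pose just before it. camera_model takes no time and is no camera call; for the wrist camera it gives the pose at the moment of the call.
- env.job_done(): hands the job in; it is judged then, once.
The state is a dict: "time_s": time; "qpos": joint angles; "qvel": joint speeds; "effort": joint torques, N m; "ee_pos": TCP position; "ee_rot": TCP orientation; "force": force on the tool from outside, world axes, zero at the start; "torque": the same for the moment, N m; "gripper_width": finger opening in mm; "gripper_force": force on a finger pad.
Only numpy, scipy, OpenCV 4.12 (cv2) and the standard library are available. Lean on these libraries where they do the work, as an engineer would, in place of code of your own. Each camera call takes 0.05 s, during which the arm holds its last target. There are 200 camera calls.

## Working session

There is one attempt and no reset: what is moved stays moved. The work goes in short steps, Python scripts to look and compute and a shell command to move; the robot and the scene stay as the last step left them, time stands still between calls to the robot, and variables do not carry over. Pictures are saved under pics/ and viewed, at most 10 in all, crops included, and the job is handed in when it is done.

```bash
ls; mkdir -p pics; python3 - <<'E'
from workcell import env
import cv2
for n in("scene","top"):
    cv2.imwrite(f"pics/{n}0.png",env.grab_frame(n)); c=env.camera_model(n); print(n,c)
print(env.state())
E
```

```text
drive.py
pics
workcell.py
scene {'fx': 425.2362978975647, 'fy': 425.2362978975647, 'cx': 322.68886952293303, 'cy': 187.8235077342133, 'D': array([0.00697958, 0.        , 0.        , 0.        , 0.        ]), 'T': array([[-6.00746781e-01, -5.92165418e-01,  5.37069290e-01,
         1.19024231e+03],
       [ 7.99294728e-01, -4.32129265e-01,  4.17602964e-01,
         4.71439839e+02],
       [-1.52066760e-02,  6.80150289e-01,  7.32914962e-01,
         9.63918334e+02],
       [ 0.00000000e+00,  0.00000000e+00,  0.00000000e+00,
         1.00000000e+00]])}
top {'fx': 399.9650174539525, 'fy': 399.9650174539525, 'cx': 318.8658906804191, 'cy': 200.71228785523812, 'D': array([-0.07052736,  0.        ,  0.        ,  0.        ,  0.        ]), 'T': array([[-8.80921636e-02,  9.74735652e-01, -2.05256373e-01,
         2.62752160e+02],
       [-9.96097070e-01, -8.73408965e-02,  1.27355865e-02,
        -2.59563104e+01],
       [-5.51344539e-03,  2.05577177e-01,  9.78625376e-01,
         1.43831960e+03],
       [ 0.00000000e+00,  0.00000000e+00,  0.00000000e+00,
         1.00000000e+00]])}
{'time_s': 0.1, 'qpos': array([ 6.54904926e+01,  1.83453785e+01,  8.96992495e+01, -4.20854608e-04,
        7.20439456e+01, -1.14673913e+00]), 'qvel': array([-0.01801987, -0.12056617, -0.06492669,  0.07772587, -0.06295761,
        0.12802891]), 'effort': array([ 8.10093043e-04, -4.13333881e+01, -2.32510024e+01,  7.26575009e-02,
        4.22031269e-02, -8.43550492e-05]), 'ee_pos': array([227.83774329, 527.44013078, 213.23154671]), 'ee_rot': array([-1.79911436e+02, -1.37254990e-03,  1.56637361e+02]), 'force': array([ 0.14581086,  0.00290685, -0.56844852]), 'torque': array([-0.01452699,  0.02934147, -0.00622758]), 'gripper_force': 0.0, 'gripper_width': 90.88957667039992}
```
View pics/scene0.png

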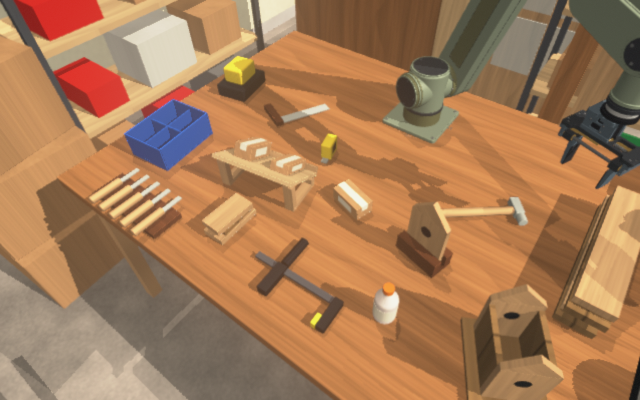

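View pics/top0.png

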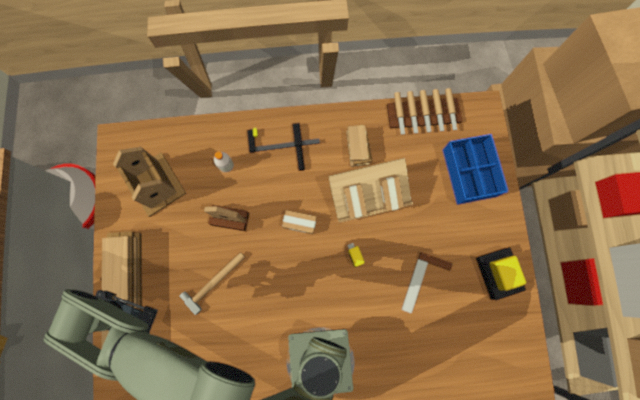

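The scene view shows the base carton at about (352,198), the rack at (265,172), the front in its stand at (428,230) and the tape at (329,148). In the top view the base is at (299,222), the rack cartons at (355,200) and (393,190), and the front at (228,217). I'll enlarge crops for a first triangulation.

```bash
cat > h.py <<'E'
import numpy as np, cv2
from scipy.spatial.transform import Rotation as R
def ray(c,uv):
    K=np.array([[c['fx'],0,c['cx']],[0,c['fy'],c['cy']],[0,0,1]])
    p=cv2.undistortPoints(np.array([[uv]],float),K,c['D'])[0,0]
    d=c['T'][:3,:3]@np.array([p[0],-p[1],-1]); return c['T'][:3,3],d/np.linalg.norm(d)
def tri(*obs):
    A=0;b=0;rs=[ray(c,uv) for c,uv in obs]
    for o,d in rs:
        P=np.eye(3)-np.outer(d,d);A=A+P;b=b+P@o
    x=np.linalg.solve(A,b); return x,[round(float(np.linalg.norm((np.eye(3)-np.outer(d,d))@(x-o))),1) for o,d in rs]
def onz(c,uv,z):
    o,d=ray(c,uv); return o+d*(z-o[2])/d[2]
def proj(c,X):
    T=np.linalg.inv(c['T']);p=T[:3,:3]@np.asarray(X,float)+T[:3,3]
    K=np.array([[c['fx'],0,c['cx']],[0,c['fy'],c['cy']],[0,0,1]])
    return cv2.projectPoints(np.array([[p[0],-p[1],-p[2]]]),np.zeros(3),np.zeros(3),K,c['D'])[0][0,0]
def rot(rpy): return R.from_euler('xyz',rpy,degrees=True)
def delta(st,pos,Rt):
    """shift in tool axes and rotvec from the state's pose to the target (translate first, then rotate)"""
    R0=rot(st['ee_rot']); return np.round(R0.inv().apply(np.asarray(pos)-st['ee_pos']),1),np.round((R0.inv()*Rt).as_rotvec(degrees=True),1)
E
python3 - <<'E'
from workcell import env
from h import *
t=env.camera_model('top');s=env.camera_model('scene')
for n,a,b in (('base',(299,222),(352,198)),('rackcart R',(393,190),(253,145)),('rackcart L',(356,200),(290,164)),('front tip',(228,210),(420,206)),('tape',(357,255),(329,148))):
    print(n,*tri((t,a),(s,b)))
w=env.camera_model('wrist');print(w['T'],w['fx'],env.state()['ee_pos'])
st=env.state();R0=rot(st['ee_rot']);print(R0.inv().as_matrix()@w['T'][:3,:3],R0.inv().apply(w['T'][:3,3]-st['ee_pos']))
E
```

```text
base [487.41117681  32.92887278  29.56693195] [0.1, 0.1]
rackcart R [ 552.10108448 -293.95272835  113.90495565] [4.9, 4.9]
rackcart L [ 533.25854725 -166.52799975   91.65967031] [5.3, 5.3]
front tip [523.23433369 250.54326411 178.24385187] [1.3, 1.3]
tape [ 350.60293236 -156.76185453   27.40165647] [4.3, 4.3]
[[ 3.96906808e-01 -8.90155369e-01 -2.23804389e-01  1.65587338e+02]
 [ 9.17858640e-01  3.84738726e-01  9.75275815e-02  5.54924226e+02]
 [-7.08485022e-04 -2.44130153e-01  9.69742217e-01  3.84070714e+02]
 [ 0.00000000e+00  0.00000000e+00  0.00000000e+00  1.00000000e+00]] 279.5250983634807 [227.83774329 527.44013078 213.23154671]
[[-3.89520455e-04  9.69736605e-01  2.44153159e-01]
 [ 9.99999574e-01  5.82150404e-04 -7.16813446e-04]
 [-8.37254098e-04  2.44152775e-01 -9.69736418e-01]] [  68.049599      0.28133936 -170.83817596]
```

```bash
cat >> h.py <<'E'
def plan(pos,Rt,vmax=40,wmax=7,st=None):
    """equal rows (shift, turn) in the tool's axes that lead to the target: prints count and row"""
    from workcell import env
    st=st or env.state();R0=rot(st['ee_rot']);p=R0.inv().apply(np.asarray(pos)-st['ee_pos']);w=(R0.inv()*Rt).as_rotvec(degrees=True)
    n=max(1,int(np.ceil(max(np.linalg.norm(p)/vmax,np.linalg.norm(w)/wmax))))
    S=sum(R.from_rotvec(w*k/n,degrees=True).as_matrix() for k in range(n))
    t=np.linalg.solve(S,p); print(n,'x',*np.round(t,1),*np.round(w/n,2)); 
E
python3 - <<'E'
from h import *
plan((440,-30,330),rot((180,0,90)))
E
```

```text
16 x -38.2 -9.9 -7.3 -0.0 0.0 4.16
```

Careful with the scale: shifts go in shares of 50 mm and turns go in units of 2 degrees. That gives: -38.2 mm is -0.764, -9.9 mm is -0.198, 4.16 degrees is 2.08.

```bash
r="";python3 drive.py '[[-0.764,-0.198,-0.146,0,0,2.08],[-0.764,-0.198,-0.146,0,0,2.08],[-0.764,-0.198,-0.146,0,0,2.08],[-0.764,-0.198,-0.146,0,0,2.08],[-0.764,-0.198,-0.146,0,0,2.08],[-0.764,-0.198,-0.146,0,0,2.08],[-0.764,-0.198,-0.146,0,0,2.08],[-0.764,-0.198,-0.146,0,0,2.08]]'
python3 drive.py '[[-0.764,-0.198,-0.146,0,0,2.08],[-0.764,-0.198,-0.146,0,0,2.08],[-0.764,-0.198,-0.146,0,0,2.08],[-0.764,-0.198,-0.146,0,0,2.08],[-0.764,-0.198,-0.146,0,0,2.08],[-0.764,-0.198,-0.146,0,0,2.08],[-0.764,-0.198,-0.146,0,0,2.08],[-0.764,-0.198,-0.146,0,0,2.08]]'
python3 drive.py '[[0,0,0,0,0,0],[0,0,0,0,0,0]]'
cat > look.py <<'E'
import sys,pickle,cv2
from workcell import env
n=sys.argv[1]; cam=sys.argv[2] if len(sys.argv)>2 else 'wrist'
c=env.camera_model(cam);im=env.grab_frame(cam)
cv2.imwrite(f'pics/{n}.png',im);pickle.dump(c,open(f'pics/{n}.pkl','wb'))
E
python3 look.py w1
```

```text
time_s: 0.9
ee_pos: [418.4, 279.5, 272.2]
ee_rot: [-180.0, 0.0, 123.2]
force: [-0.2, 0.3, -0.7]
gripper_width: 91.0
gripper_force: 0.0
time_s: 1.7
ee_pos: [440.5, -31.1, 330.6]
ee_rot: [-180.0, -0.0, 89.9]
force: [-0.3, 0.6, 0.3]
gripper_width: 90.9
gripper_force: 0.0
time_s: 1.9
ee_pos: [440.7, -29.9, 330.6]
ee_rot: [-180.0, -0.0, 90.0]
force: [-0.0, -0.0, 0.4]
gripper_width: 91.0
gripper_force: 0.0
```

View pics/w1.png

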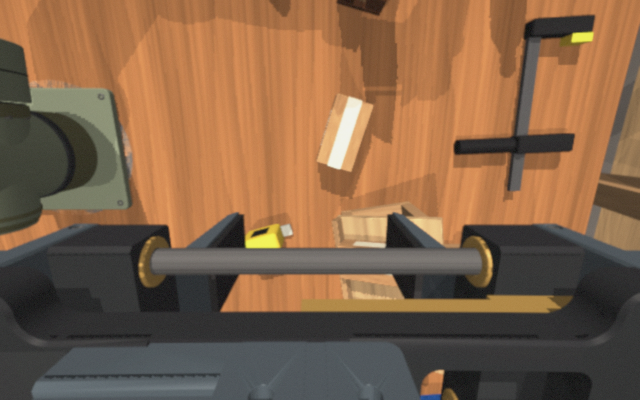

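The wrist view shows the base carton clearly, with its lid corners around (346,95), (372,104), (349,171) and (318,162). The rack is hidden behind the gripper, so I'll turn to yaw 0 and look at it from two places.

```bash
python3 - <<'E'
from h import *
plan((350,-150,320),rot((180,0,0)),wmax=7.6)
E
```

```text
12 x -13.9 1.0 0.9 -0.01 -0.0 7.51
```

To row units: -13.9 mm is -0.278, 1 mm is 0.02, 7.5 degrees is 3.75.

```bash
python3 drive.py '[[-0.278,0.02,0.018,0,0,3.75],[-0.278,0.02,0.018,0,0,3.75],[-0.278,0.02,0.018,0,0,3.75],[-0.278,0.02,0.018,0,0,3.75],[-0.278,0.02,0.018,0,0,3.75],[-0.278,0.02,0.018,0,0,3.75]]'
python3 drive.py '[[-0.278,0.02,0.018,0,0,3.75],[-0.278,0.02,0.018,0,0,3.75],[-0.278,0.02,0.018,0,0,3.75],[-0.278,0.02,0.018,0,0,3.75],[-0.278,0.02,0.018,0,0,3.75],[-0.278,0.02,0.018,0,0,3.75],[0,0,0,0,0,0]]'
python3 look.py w2
python3 drive.py '[[0,1,0,0,0,0],[0,1,0,0,0,0],[0,0.8,0,0,0,0],[0,0,0,0,0,0]]'
python3 look.py w3
python3 -c "
import cv2,numpy as np
a=cv2.imread('pics/w2.png')[0:230];b=cv2.imread('pics/w3.png')[0:230]
cv2.imwrite('pics/w23.png',cv2.resize(np.vstack([a,b]),None,fx=1.25,fy=1.25,interpolation=cv2.INTER_CUBIC))"
```

```text
time_s: 2.55
ee_pos: [420.6, -107.4, 324.6]
ee_rot: [-179.9, 0.0, 44.9]
force: [-0.5, 0.1, 0.7]
gripper_width: 91.3
gripper_force: 0.0
time_s: 3.25
ee_pos: [349.4, -148.6, 319.6]
ee_rot: [-180.0, 0.1, 0.2]
force: [0.1, 0.9, -0.5]
gripper_width: 91.2
gripper_force: 0.0
time_s: 3.7
ee_pos: [351.6, -293.1, 318.8]
ee_rot: [180.0, 0.0, 0.1]
force: [-0.1, 1.1, 0.4]
gripper_width: 91.1
gripper_force: 0.0
```

View pics/w23.png

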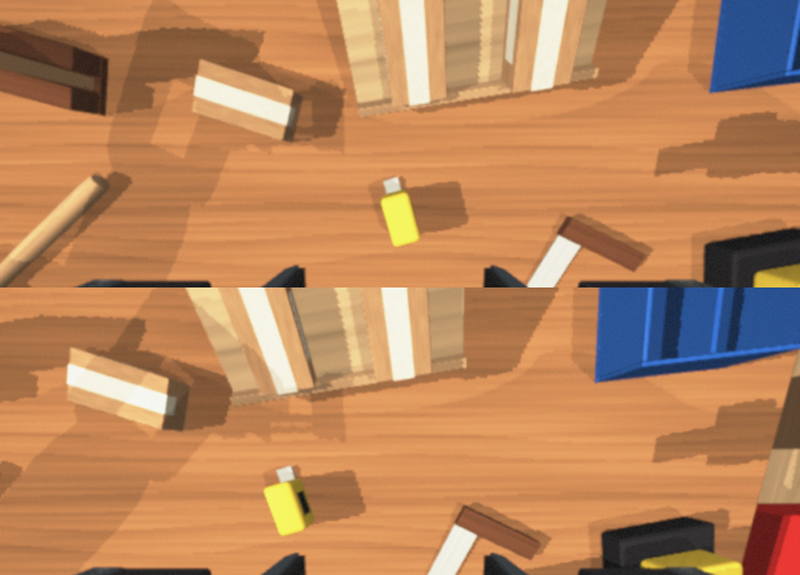

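Both views show the base carton whole but cut off the upper part of the rack. The tape and rack lip are visible. I'll shift 110 mm outward and look again from two places.

```bash
python3 drive.py '[[0.8,0,0,0,0,0],[0.8,0,0,0,0,0],[0.8,0,0,0,0,0],[0,0,0,0,0,0]]'
python3 look.py w4
python3 drive.py '[[0,-1,0,0,0,0],[0,-1,0,0,0,0],[0,-1,0,0,0,0],[0,0,0,0,0,0]]'
python3 look.py w5
python3 -c "
import cv2,numpy as np
a=cv2.imread('pics/w4.png')[0:200,50:450];b=cv2.imread('pics/w5.png')[0:200,120:520]
cv2.imwrite('pics/w45.png',cv2.resize(np.vstack([a,b]),(600,600),interpolation=cv2.INTER_CUBIC))
a=cv2.imread('pics/w4.png')[0:150,0:400];b=cv2.imread('pics/w5.png')[0:150,130:530]
cv2.imwrite('pics/w45.png',cv2.resize(np.vstack([a,b]),(800,600),interpolation=cv2.INTER_CUBIC))
"
```

```text
time_s: 4.15
ee_pos: [475.0, -287.3, 318.3]
ee_rot: [-179.9, -0.0, 0.5]
force: [-0.4, 0.2, -0.3]
gripper_width: 91.4
gripper_force: 0.0
time_s: 4.6
ee_pos: [468.6, -133.7, 320.7]
ee_rot: [-179.8, -0.0, 0.5]
force: [0.2, -0.3, 1.0]
gripper_width: 91.4
gripper_force: 0.0
```

View pics/w45.png

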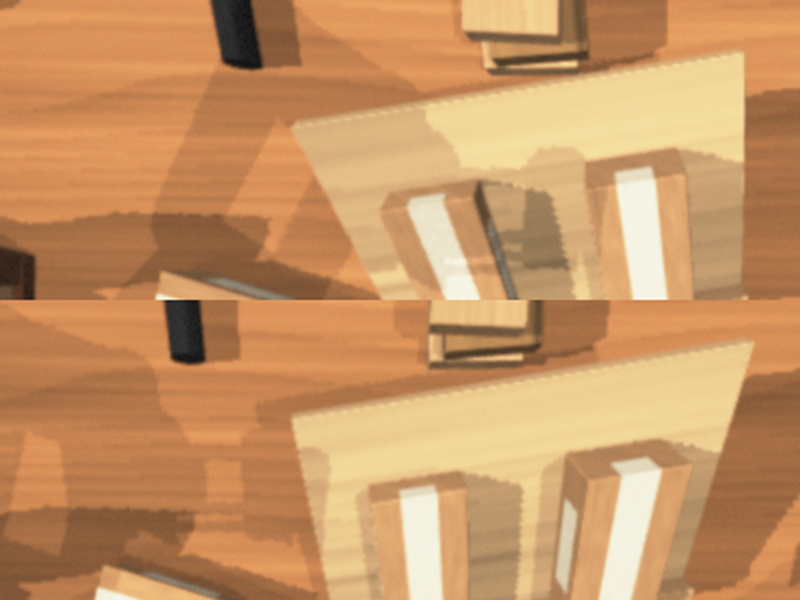

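The cartons' upper ends are visible, the left one at 2× crop (382,205)-(480,182) in w4 and the right one at (585,160)-(680,150). Their lower ends are cut off, so I'll view those rows.

```bash
python3 -c "
import cv2,numpy as np
a=cv2.imread('pics/w4.png')[70:220,150:400];b=cv2.imread('pics/w5.png')[70:220,250:500]
o=cv2.resize(np.vstack([a,b]),None,fx=2,fy=2,interpolation=cv2.INTER_CUBIC)
c=cv2.imread('pics/w2.png')[40:120,140:250];d=cv2.imread('pics/w3.png')[40:125,45:155];e=cv2.imread('pics/w1.png')[85:180,300:390]
f=np.zeros((600,300,3),np.uint8)
for i,m in enumerate((c,d,e)):
    m=cv2.resize(m,None,fx=2,fy=2,interpolation=cv2.INTER_CUBIC);f[i*200:i*200+m.shape[0],10:10+m.shape[1]]=m
cv2.imwrite('pics/crop.png',np.hstack([o,f]))
"
```

```text
(no output)
```

View pics/crop.png

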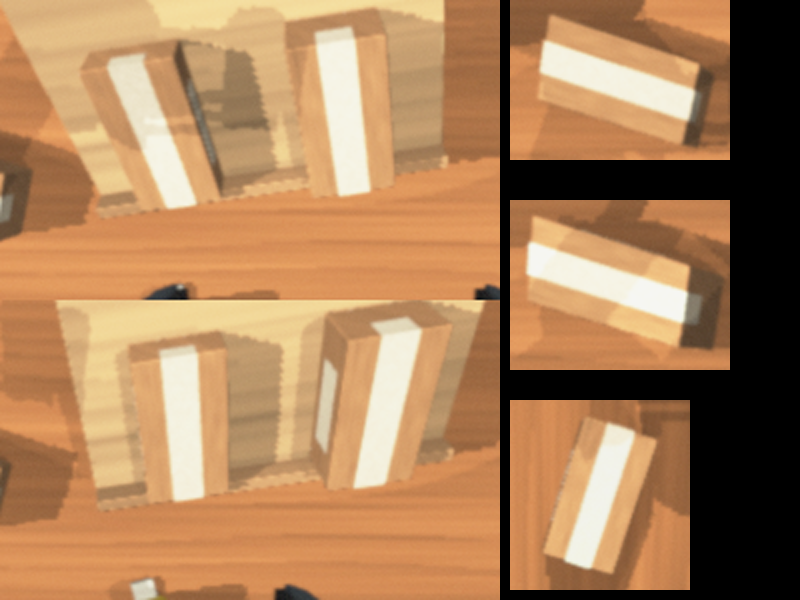

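Lid corners are readable in all crops. The right carton looks the thicker one, since its side face in w5 is about 30 px tall. I'll fit rigid lids to these corners.

```bash
cat > fit.py <<'E'
from h import *
import pickle
from scipy.optimize import least_squares
cam=lambda n:pickle.load(open(f'pics/{n}.pkl','rb'))
def fit(obs,x0,xy=(55,30)):
    def f(p):
        r=[]
        for n,(ox,oy,sc,X,Y),pts in obs:
            c=cam(n)
            for (a,b),(u,v) in pts.items():
                w=rot(p[3:]).apply((a*xy[0],b*xy[1],0))+p[:3]
                r+=list(proj(c,w)-((u-X)/sc+ox,(v-Y)/sc+oy))
        return np.array(r)
    s=least_squares(f,x0,x_scale=[10,10,10,5,5,5]); print(np.round(s.x,1),'res',np.round(s.fun,1)); return s.x
if __name__=='__main__':
    UL,UR,LL,LR=(1,1),(1,-1),(-1,1),(-1,-1)
    A=(150,70,2,0,0);B=(250,70,2,0,300)
    fit([('w4',A,{UL:(83,70),UR:(178,47),LL:(136,212),LR:(220,196)}),('w5',B,{UL:(131,362),UR:(228,348),LL:(147,503),LR:(229,491)})],[540,-160,120,0,-30,0])
    fit([('w4',A,{UL:(288,47),UR:(386,37),LL:(312,198),LR:(393,190)}),('w5',B,{UL:(347,341),UR:(451,324),LL:(326,488),LR:(411,480)})],[540,-290,120,0,-30,0])
    fit([('w2',(140,40,2,510,0),{(1,-1):(549,15),(-1,-1):(702,63),(-1,1):(685,145),(1,1):(538,100)}),
     ('w3',(45,40,2,510,200),{(1,-1):(533,216),(-1,-1):(690,264),(-1,1):(682,346),(1,1):(528,300)}),
     ('w1',(300,85,2,510,400),{(1,1):(583,418),(1,-1):(656,437),(-1,-1):(612,574),(-1,1):(544,553)})],[487,33,45,0,0,90])
E
python3 fit.py
```

```text
[ 528.9 -168.5  100.7    6.6  -27.8    7.1] res [-1.5 -0.7  0.2  2.7  2.1 -0.   0.2  0.7  0.8 -0.9 -0.1 -2.   0.2  0.8
 -1.7 -0.4]
[ 539.7 -296.1  112.1   -2.5  -28.5    8.2] res [-0.8  0.6  0.8 -0.8  0.2 -0.2  1.1 -0.7 -0.4 -1.   0.4  0.7 -0.8  1.
 -0.6  0.5]
[487.   31.6  43.3  -0.   -0.8  73.9] res [ 0.1 -0.5 -0.8 -0.5 -0.5 -0.5 -0.2 -0.1 -0.1 -0.4  0.9 -0.   0.   0.1
  0.3  0.8 -0.4 -1.   0.   0.9  0.1  0.  -0.8  0.4]
```

```bash
cat > fit2.py <<'E'
from fit import *
UL,UR,LL,LR=(1,1),(1,-1),(-1,1),(-1,-1)
A=(150,70,2,0,0);B=(250,70,2,0,300)
L=[('w4',A,{UL:(83,70),UR:(178,47),LL:(136,212),LR:(220,196)}),('w5',B,{UL:(131,362),UR:(228,348),LL:(147,503),LR:(229,491)})]
Rr=[('w4',A,{UL:(288,47),UR:(386,37),LL:(312,198),LR:(393,190)}),('w5',B,{UL:(347,341),UR:(451,324),LL:(326,488),LR:(411,480)})]
def pose(p,y,h):  # p: x,y of middle of carton line, z of underside centre, yaw
    Rt=rot((0,-30,p[3])); o=np.array(p[:3])+rot((0,0,p[3])).apply((0,y,0)); return o,Rt
def go(hl,hr):
    def f(p):
        r=[]
        for obs,y,h in((L,p[4],hl),(Rr,-p[4],hr)):
            o,Rt=pose(p,y,h)
            for n,(ox,oy,sc,X,Y),pts in obs:
                for (a,b),(u,v) in pts.items(): r+=list(proj(cam(n),o+Rt.apply((a*55,b*30,h)))-((u-X)/sc+ox,(v-Y)/sc+oy))
        return np.array(r)
    s=least_squares(f,[540,-230,80,7,60],loss='soft_l1');p=s.x
    print(hl,hr,np.round(p,1),'rms',np.sqrt(np.mean(f(p)**2)).round(2),'L',pose(p,p[4],0)[0].round(1),'R',pose(p,-p[4],0)[0].round(1));print(f(p).round(1))
go(45,30);go(30,45)
E
python3 fit2.py
```

```text
45 30 [ 552.5 -232.8   73.6    4.4   64.3] rms 3.25 L [ 547.6 -168.7   73.6] R [ 557.4 -297.    73.6]
[-2.1 -0.1  0.8  7.9 -0.2  0.7 -1.3  6.   3.9 -0.4  6.   2.9 -0.4  1.5
 -0.4  4.8  3.9 -1.6  4.3 -0.3 -0.4 -4.4 -0.7 -3.2  1.1 -3.1 -0.7  1.5
 -4.3 -3.  -6.  -1.8]
30 45 [ 552.6 -229.6   74.3    8.3   63.7] rms 1.34 L [ 543.4 -166.6   74.3] R [ 561.7 -292.6   74.3]
[-1.6 -0.2 -1.   4.4  3.7 -1.7  1.   0.9 -0.  -0.3  0.1 -0.3  0.6 -0.8
 -0.6 -0.2 -1.3  1.7  0.6 -0.8  0.  -0.   0.8 -1.7  0.4  0.1  0.7  0.8
 -0.7  1.3 -1.2 -0.4]
```

The hypothesis of right thick and left thin fits clearly better (rms 1.3 px against 3.3). It also agrees with the individual lid fits, at heights 112 and 101 mm. I'll plan the approach to the thick carton.

```bash
cat >> h.py <<'E'
YR=8.3;RG=rot((0,-30,YR))*R.from_euler('x',180,degrees=True);N=-RG.apply((0,0,1))
TH=np.array([561.7,-292.6,74.3]);TN=np.array([543.4,-166.6,74.3])
E
python3 - <<'E'
from h import *
plan(TH+N*105,RG)
from workcell import env;print(env.state()['ee_pos'])
E
```

```text
6 x -0.7 28.0 26.5 0.34 4.99 -1.28
[ 468.96202385 -136.40516546  320.69732432]
```

```bash
python3 drive.py '[[-0.014,0.56,0.53,0.17,2.5,-0.64],[-0.014,0.56,0.53,0.17,2.5,-0.64],[-0.014,0.56,0.53,0.17,2.5,-0.64],[-0.014,0.56,0.53,0.17,2.5,-0.64],[-0.014,0.56,0.53,0.17,2.5,-0.64],[-0.014,0.56,0.53,0.17,2.5,-0.64],[0,0,0,0,0,0],[0,0,0,0,0,0]]' 91
python3 -c "
from h import *
plan(TH+N*7,RG)"
```

```text
time_s: 5.45
ee_pos: [507.5, -300.9, 166.6]
ee_rot: [-179.8, -29.4, 7.7]
force: [0.6, 0.1, 0.5]
gripper_width: 91.5
gripper_force: 0.0
3 x 0.6 -0.2 33.5 0.03 0.19 -0.19
```

```bash
python3 drive.py '[[0.012,-0.004,0.66,0,0.1,-0.1],[0.012,-0.004,0.6,0,0.1,-0.1],[0.012,-0.004,0.44,0,0.1,-0.1],[0,0,0.2,0,0,0],[0,0,0.06,0,0,0],[0,0,0,0,0,0]]'
python3 -c "
from h import *
plan(TH+N*7,RG)"
```

```text
time_s: 6.05
ee_pos: [558.9, -292.4, 84.2]
ee_rot: [179.7, -30.2, 8.6]
force: [-0.7, 0.2, -0.6]
gripper_width: 90.9
gripper_force: 0.0
1 x -2.6 0.6 2.9 0.15 -0.21 0.27
```

To row units: -2 mm is -0.04, 2 mm is 0.04.

```bash
python3 drive.py '[[-0.04,0,0.04,0,0,0],[0,0,0,0,0,0],[0,0,0,0,0,0],[0,0,0,0,0,0],[0,0,0,0,0,0],[0,0,0,0,0,0]]' 45 30; python3 drive.py '[[0,0,0,0,0,0],[0,0,0,0,0,0]]'
```

```text
time_s: 6.65
ee_pos: [557.6, -293.0, 80.7]
ee_rot: [179.7, -30.2, 8.5]
force: [-2.5, -0.5, 4.5]
gripper_width: 59.9
gripper_force: 30.0
time_s: 6.85
ee_pos: [557.6, -293.0, 80.6]
ee_rot: [179.7, -30.2, 8.5]
force: [-4.1, -1.6, 6.0]
gripper_width: 60.1
gripper_force: 30.0
```

```bash
cat >> h.py <<'E'
BX,BY,YB=487.,31.6,73.9
RB=rot((180,0,YB))
E
python3 drive.py '[[0,0,-0.2,0,0,0],[0,0,-0.6,0,0,0],[0,0,-0.8,0,0,0],[0,0,-0.8,0,0,0],[0,0,0,0,0,0]]'
python3 -c "
from h import *
plan((BX,BY,130),RB,vmax=36)"
```

```text
time_s: 7.35
ee_pos: [497.3, -302.8, 188.2]
ee_rot: [179.4, -30.3, 8.6]
force: [1.1, -0.3, -4.0]
gripper_width: 59.8
gripper_force: 30.0
11 x 17.4 -26.4 9.2 1.62 -2.42 -5.8
```

```bash
python3 -c "
from h import *
plan((BX,BY,150),RB,vmax=34)"
```

```text
11 x 17.9 -26.2 7.4 1.62 -2.42 -5.8
```

```bash
python3 drive.py '[[0.358,-0.524,0.148,0.81,-1.21,-2.9],[0.358,-0.524,0.148,0.81,-1.21,-2.9],[0.358,-0.524,0.148,0.81,-1.21,-2.9],[0.358,-0.524,0.148,0.81,-1.21,-2.9],[0.358,-0.524,0.148,0.81,-1.21,-2.9],[0.358,-0.524,0.148,0.81,-1.21,-2.9]]'
python3 drive.py '[[0.358,-0.524,0.148,0.81,-1.21,-2.9],[0.358,-0.524,0.148,0.81,-1.21,-2.9],[0.358,-0.524,0.148,0.81,-1.21,-2.9],[0.358,-0.524,0.148,0.81,-1.21,-2.9],[0.358,-0.524,0.148,0.81,-1.21,-2.9],[0,0,0,0,0,0],[0,0,0,0,0,0]]'
python3 -c "
from h import *
plan((BX,BY,80),RB,vmax=34)"
```

```text
time_s: 7.95
ee_pos: [541.1, -112.6, 176.6]
ee_rot: [175.8, -13.4, 45.5]
force: [0.3, 0.4, -4.9]
gripper_width: 60.1
gripper_force: 30.0
time_s: 8.65
ee_pos: [486.0, 34.7, 146.3]
ee_rot: [-179.5, -0.2, 74.0]
force: [0.2, -0.8, -4.3]
gripper_width: 60.2
gripper_force: 30.0
2 x -1.4 1.1 33.1 -0.24 -0.09 0.07
```

To row units: 33 mm is 0.66, 15 mm is 0.3, -0.24 degrees is -0.12.

```bash
python3 drive.py '[[-0.028,0.022,0.66,-0.12,-0.045,0],[-0.028,0.022,0.66,-0.12,-0.045,0],[0,0,0.3,0,0,0],[0,0,0.1,0,0,0],[0,0,0,0,0,0]]'
python3 -c "
from h import *
plan((BX,BY,53),RB,vmax=34)"
```

```text
time_s: 9.15
ee_pos: [488.2, 30.1, 61.3]
ee_rot: [179.9, -0.0, 73.9]
force: [-0.2, -1.1, -4.4]
gripper_width: 59.8
gripper_force: 30.0
1 x 1.1 -1.6 8.3 0.09 -0.04 -0.04
```

```bash
python3 drive.py '[[0.022,-0.03,0.06,0.05,0,0],[0,0,0.04,0,0,0],[0,0,0.02,0,0,0],[0,0,0,0,0,0]]'; python3 drive.py '[[0,0,0.02,0,0,0],[0,0,0,0,0,0]]'
```

```text
time_s: 9.55
ee_pos: [487.2, 32.3, 56.1]
ee_rot: [179.9, -0.1, 74.0]
force: [-0.1, -1.3, -4.4]
gripper_width: 59.8
gripper_force: 30.0
time_s: 9.75
ee_pos: [487.1, 32.3, 54.9]
ee_rot: [179.9, -0.1, 74.0]
force: [0.5, 0.3, -4.8]
gripper_width: 60.0
gripper_force: 30.0
```

To row units: 1 mm is 0.02.

```bash
python3 drive.py '[[0,0,0.02,0,0,0],[0,0,0,0,0,0]]'; python3 drive.py '[[0,0,0.02,0,0,0],[0,0,0,0,0,0]]';python3 drive.py '[[0,0,0.02,0,0,0],[0,0,0,0,0,0]]'
```

```text
time_s: 9.95
ee_pos: [487.0, 32.3, 53.7]
ee_rot: [180.0, -0.1, 74.0]
force: [-0.2, -0.2, -5.4]
gripper_width: 60.1
gripper_force: 30.0
time_s: 10.15
ee_pos: [486.9, 32.3, 52.7]
ee_rot: [180.0, -0.1, 74.0]
force: [0.0, -0.5, -3.6]
gripper_width: 60.1
gripper_force: 30.0
time_s: 10.35
ee_pos: [486.9, 32.3, 51.7]
ee_rot: [180.0, -0.1, 74.0]
force: [0.6, 0.0, -5.2]
gripper_width: 59.9
gripper_force: 30.0
```

```bash
python3 drive.py '[[0,0,0.02,0,0,0],[0,0,0,0,0,0]]'; python3 drive.py '[[0,0,0.02,0,0,0],[0,0,0,0,0,0]]'
```

```text
time_s: 10.55
ee_pos: [487.2, 32.3, 50.8]
ee_rot: [179.9, -0.1, 74.0]
force: [1.0, -0.2, -3.9]
gripper_width: 59.8
gripper_force: 30.0
time_s: 10.75
ee_pos: [487.3, 32.4, 50.5]
ee_rot: [179.9, -0.1, 74.0]
force: [-0.9, 1.7, 3.6]
gripper_width: 60.1
gripper_force: 30.0
```

Contact came at z≈50.6, with the force swinging from −4 to +3.6 N. I'll release and retreat upward.

To row units: -40 mm is -0.8, -30 mm is -0.6.

```bash
python3 drive.py '[[0,0,0,0,0,0],[0,0,0,0,0,0],[0,0,0,0,0,0],[0,0,0,0,0,0]]' 91; python3 drive.py '[[0,0,-0.4,0,0,0],[0,0,-0.8,0,0,0],[0,0,-0.8,0,0,0],[0,0,-0.8,0,0,0],[0,0,-0.6,0,0,0],[0,0,0,0,0,0]]'
python3 -c "
from h import *
plan(TN+N*90,RG,vmax=36)"
```

```text
time_s: 11.15
ee_pos: [487.2, 32.3, 49.8]
ee_rot: [179.9, -0.1, 74.0]
force: [-0.1, 0.1, -0.3]
gripper_width: 88.8
gripper_force: 0.0
time_s: 11.75
ee_pos: [489.6, 32.3, 224.3]
ee_rot: [179.4, -0.2, 74.0]
force: [0.6, -0.1, -0.1]
gripper_width: 91.1
gripper_force: 0.0
11 x -14.6 14.0 4.1 -1.53 2.37 5.83
```

To row units: -14.6 mm is -0.292, 14 mm is 0.28, 5.83 degrees is 2.915.

```bash
python3 drive.py '[[-0.292,0.28,0.082,-0.765,1.185,2.915],[-0.292,0.28,0.082,-0.765,1.185,2.915],[-0.292,0.28,0.082,-0.765,1.185,2.915],[-0.292,0.28,0.082,-0.765,1.185,2.915],[-0.292,0.28,0.082,-0.765,1.185,2.915],[-0.292,0.28,0.082,-0.765,1.185,2.915]]'
python3 drive.py '[[-0.292,0.28,0.082,-0.765,1.185,2.915],[-0.292,0.28,0.082,-0.765,1.185,2.915],[-0.292,0.28,0.082,-0.765,1.185,2.915],[-0.292,0.28,0.082,-0.765,1.185,2.915],[-0.292,0.28,0.082,-0.765,1.185,2.915],[0,0,0,0,0,0],[0,0,0,0,0,0]]'
python3 look.py w6; python3 look.py s6 scene
python3 -c "
import cv2,numpy as np
a=cv2.imread('pics/w6.png');b=cv2.imread('pics/s6.png')[130:280,200:460]
cv2.imwrite('pics/v6.png',np.vstack([cv2.resize(a[:250],(640,250)),cv2.resize(b,(640,350),interpolation=cv2.INTER_CUBIC)]))
from h import *
plan(TN+N*6,RG,vmax=36)"
```

```text
time_s: 12.35
ee_pos: [516.8, -83.3, 188.0]
ee_rot: [175.6, -16.2, 39.1]
force: [-0.4, 0.1, 0.1]
gripper_width: 90.8
gripper_force: 0.0
time_s: 13.05
ee_pos: [494.9, -173.1, 146.6]
ee_rot: [-179.9, -29.4, 8.3]
force: [-0.1, 0.1, -0.5]
gripper_width: 91.0
gripper_force: 0.0
3 x 1.7 0.1 27.1 -0.01 0.18 0.03
```

View pics/v6.png

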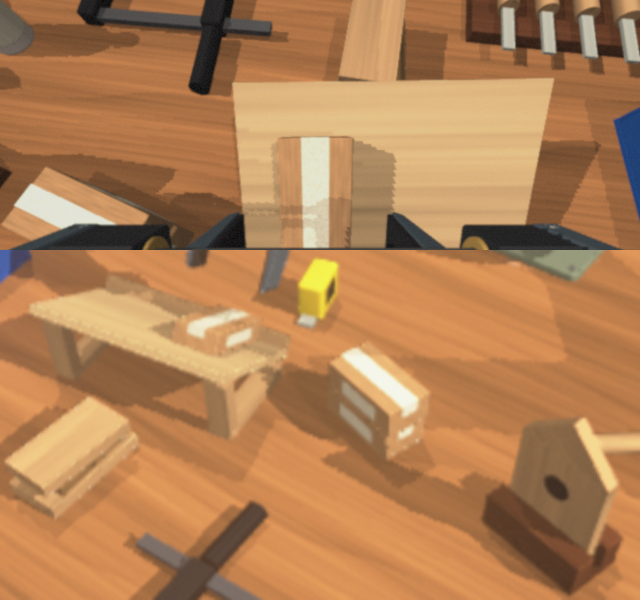

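The thick carton sits squarely on the base in the scene view at (380,400), and the thin carton at (315,190) is centred between the fingers. I'll descend on it.

To row units: 27 mm is 0.54, 6 mm is 0.12, 0.2 degrees is 0.1.

```bash
python3 drive.py '[[0.034,0,0.6,0,0.1,0],[0.034,0,0.54,0,0.1,0],[0.034,0,0.3,0,0.1,0],[0,0,0.12,0,0,0],[0,0,0,0,0,0],[0,0,0,0,0,0]]'
python3 -c "
from h import *
plan(TN+N*7,RG,vmax=36)"
```

```text
time_s: 13.75
ee_pos: [538.5, -166.9, 82.9]
ee_rot: [180.0, -30.1, 8.4]
force: [-0.5, -0.8, -0.8]
gripper_width: 91.0
gripper_force: 0.0
1 x -0.1 0.4 2.9 -0.01 -0.11 0.07
```

```bash
python3 drive.py '[[0,0,0.05,0,0,0],[0,0,0,0,0,0],[0,0,0,0,0,0],[0,0,0,0,0,0],[0,0,0,0,0,0],[0,0,0,0,0,0],[0,0,0,0,0,0]]' 45 25
python3 drive.py '[[0,0,-0.2,0,0,0],[0,0,-0.6,0,0,0],[0,0,-0.8,0,0,0],[0,0,-0.8,0,0,0],[0,0,-0.4,0,0,0],[0,0,0,0,0,0]]'
python3 -c "
from h import *
plan((487.2,32.3,180),RB,vmax=34)"
```

```text
time_s: 14.45
ee_pos: [539.3, -166.9, 80.3]
ee_rot: [-180.0, -30.1, 8.3]
force: [-2.5, -1.0, 4.2]
gripper_width: 59.6
gripper_force: 25.0
time_s: 15.05
ee_pos: [469.8, -177.8, 203.3]
ee_rot: [179.8, -30.2, 8.3]
force: [-1.0, -0.5, -2.5]
gripper_width: 59.8
gripper_force: 25.0
11 x 12.9 -15.0 5.2 1.59 -2.43 -5.82
```

To row units: -15 mm is -0.3, 12.9 mm is 0.258, -5.82 degrees is -2.91.

```bash
python3 drive.py '[[0.258,-0.3,0.104,0.795,-1.215,-2.91],[0.258,-0.3,0.104,0.795,-1.215,-2.91],[0.258,-0.3,0.104,0.795,-1.215,-2.91],[0.258,-0.3,0.104,0.795,-1.215,-2.91],[0.258,-0.3,0.104,0.795,-1.215,-2.91],[0.258,-0.3,0.104,0.795,-1.215,-2.91]]'
python3 drive.py '[[0.258,-0.3,0.104,0.795,-1.215,-2.91],[0.258,-0.3,0.104,0.795,-1.215,-2.91],[0.258,-0.3,0.104,0.795,-1.215,-2.91],[0.258,-0.3,0.104,0.795,-1.215,-2.91],[0.258,-0.3,0.104,0.795,-1.215,-2.91],[0,0,0,0,0,0],[0,0,0,0,0,0]]'
python3 -c "
from h import *
plan((487.2,32.3,105),RB,vmax=50)"
```

```text
time_s: 15.65
ee_pos: [510.4, -62.1, 196.8]
ee_rot: [175.8, -13.4, 45.4]
force: [-0.3, 0.2, -3.0]
gripper_width: 60.0
gripper_force: 25.0
time_s: 16.35
ee_pos: [486.5, 33.2, 176.8]
ee_rot: [-179.6, -0.1, 74.0]
force: [-0.3, 0.1, -2.2]
gripper_width: 60.1
gripper_force: 25.0
2 x -0.4 0.7 35.9 -0.21 -0.05 0.06
```

To row units: 36 mm is 0.72, 25 mm is 0.5, -0.2 degrees is -0.1.

```bash
python3 drive.py '[[-0.008,0.014,0.72,-0.1,0,0],[-0.008,0.014,0.5,-0.1,0,0],[0,0,0.2,0,0,0],[0,0,0,0,0,0],[0,0,0,0,0,0]]'
python3 -c "
from h import *
plan((487.2,32.3,100),RB,vmax=50)"
```

```text
time_s: 16.85
ee_pos: [488.6, 31.2, 108.4]
ee_rot: [179.8, -0.2, 73.9]
force: [-0.2, 0.5, -1.9]
gripper_width: 59.6
gripper_force: 25.0
1 x 0.6 -1.7 8.4 0.22 -0.16 0.02
```

```bash
python3 drive.py '[[0.012,-0.032,0.08,0.1,-0.05,0],[0,0,0.07,0,0,0],[0,0,0.03,0,0,0],[0,0,0,0,0,0]]'; python3 drive.py '[[0,0,0.02,0,0,0],[0,0,0,0,0,0]]'; python3 drive.py '[[0,0,0.02,0,0,0],[0,0,0,0,0,0]]';python3 drive.py '[[0,0,0.02,0,0,0],[0,0,0,0,0,0]]'
```

```text
time_s: 17.25
ee_pos: [486.2, 32.7, 98.6]
ee_rot: [-179.9, -0.0, 74.0]
force: [-0.5, 0.1, -2.5]
gripper_width: 60.3
gripper_force: 25.0
time_s: 17.45
ee_pos: [486.4, 32.6, 97.6]
ee_rot: [-179.9, -0.0, 74.0]
force: [-0.5, 0.1, -3.2]
gripper_width: 59.3
gripper_force: 25.0
time_s: 17.65
ee_pos: [486.3, 32.6, 96.5]
ee_rot: [-179.9, -0.0, 74.0]
force: [1.6, 0.3, -2.4]
gripper_width: 59.9
gripper_force: 25.0
time_s: 17.85
ee_pos: [486.2, 32.6, 95.5]
ee_rot: [-179.9, -0.0, 74.0]
force: [0.7, 0.4, -2.6]
gripper_width: 59.7
gripper_force: 25.0
```

To row units: 0.8 mm is 0.016.

```bash
python3 drive.py '[[0,0,0.016,0,0,0],[0,0,0,0,0,0]]'; python3 drive.py '[[0,0,0.016,0,0,0],[0,0,0,0,0,0]]'; python3 drive.py '[[0,0,0.008,0,0,0],[0,0,0,0,0,0]]'
```

```text
time_s: 18.05
ee_pos: [486.4, 32.6, 94.9]
ee_rot: [-179.9, -0.0, 74.0]
force: [0.6, -0.4, -3.0]
gripper_width: 59.8
gripper_force: 25.0
time_s: 18.25
ee_pos: [486.5, 32.7, 94.5]
ee_rot: [-180.0, -0.0, 74.0]
force: [-2.0, 1.6, 3.1]
gripper_width: 59.9
gripper_force: 25.0
time_s: 18.45
ee_pos: [486.6, 32.8, 94.1]
ee_rot: [-180.0, -0.0, 74.0]
force: [-1.3, 1.9, 5.8]
gripper_width: 59.8
gripper_force: 25.0
```

Contact again. I'll release, retreat, and take two wrist views of the stand on the way over.

To row units: 40 mm is 0.8, -30 mm is -0.6.

```bash
python3 drive.py '[[0,0,0,0,0,0],[0,0,0,0,0,0],[0,0,0,0,0,0],[0,0,0,0,0,0]]' 91; python3 drive.py '[[0,0,-0.4,0,0,0],[0,0,-0.9,0,0,0],[0,0,-1,0,0,0],[0,0,-1,0,0,0],[0,0,-1,0,0,0],[0.4,0,-0.6,0,0,0],[0.8,0,-0.4,0,0,0],[0.6,0,0,0,0,0]]'
python3 drive.py '[[0,0,0,0,0,0],[0,0,0,0,0,0]]';python3 look.py w7; python3 drive.py '[[0.8,0,0,0,0,0],[0.8,0,0,0,0,0],[0.8,0,0,0,0,0],[0,0,0,0,0,0],[0,0,0,0,0,0]]'; python3 look.py w8
python3 - <<'E'
import cv2,numpy as np,pickle
from h import *
o=[]
for n in('w7','w8'):
    c=pickle.load(open(f'pics/{n}.pkl','rb'));u=proj(c,(520,250,120));print(n,u)
    x=int(np.clip(u[0]-100,0,440));y=int(np.clip(u[1]-75,0,250));print(x,y)
    o.append(cv2.resize(cv2.imread(f'pics/{n}.png')[y:y+150,x:x+200],None,fx=4,fy=4,interpolation=cv2.INTER_CUBIC)[:,:])
cv2.imwrite('pics/v7.png',cv2.resize(np.vstack(o),(400,600)))
cv2.imwrite('pics/v7.png',np.hstack([cv2.resize(i,(400,300)) for i in o]))
E
```

```text
time_s: 18.85
ee_pos: [486.3, 32.5, 93.4]
ee_rot: [-179.9, -0.0, 74.0]
force: [0.5, 1.1, -0.1]
gripper_width: 88.4
gripper_force: 0.0
time_s: 19.65
ee_pos: [513.0, 120.5, 362.2]
ee_rot: [179.7, -0.2, 74.0]
force: [0.2, -0.1, 0.1]
gripper_width: 90.7
gripper_force: 0.0
time_s: 19.85
ee_pos: [511.2, 119.0, 358.0]
ee_rot: [-179.9, 0.1, 74.1]
force: [0.3, -0.1, 0.0]
gripper_width: 91.1
gripper_force: 0.0
time_s: 20.4
ee_pos: [544.4, 233.5, 357.9]
ee_rot: [-179.9, 0.1, 74.0]
force: [-1.0, -0.4, 0.3]
gripper_width: 91.4
gripper_force: 0.0
w7 [295.02553659  83.83728551]
195 8
w8 [296.1957109  170.80018689]
196 95
```

View pics/v7.png

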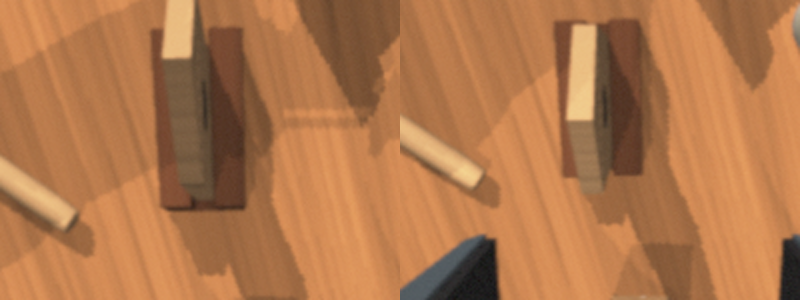

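The bright and darker roof halves meet at the apex ridge, in the left crop at (164–196,57) and in the right crop at (568–606,121). The stand's top corners are clear in both.

```bash
python3 - <<'E'
from fit import *
A=(195,8,2,0,0);B=(196,95,2,400,0)
fit([('w7',A,{(-1,1):(152,30),(1,1):(243,28),(1,-1):(245,208),(-1,-1):(160,208)}),('w8',B,{(-1,1):(556,20),(1,1):(638,20),(1,-1):(641,175),(-1,-1):(562,175)})],[520,250,50,0,0,-16],(35,65))
g=lambda a,p:((p[0]-a[3])/2+a[0],p[1]/2+a[1])
for p,q in(((164,57),(568,121)),((196,57),(606,121)),((180,57),(587,121))):
    print(tri((cam('w7'),g(A,p)),(cam('w8'),g(B,q))))
E
```

```text
[523.9 283.   43.9   1.4  -2.8 -15.6] res [-0.1  0.2 -0.1  0.1 -0.6 -0.2  0.   0.2 -0.5  0.1  1.  -0.4  0.1  0.1
  0.2 -0. ]
(array([517.8718239 , 282.71863728, 213.18543273]), [0.2, 0.2])
(array([535.87596132, 277.49201342, 213.61441313]), [2.4, 2.4])
(array([526.86695014, 280.11717301, 213.23840886]), [1.1, 1.1])
```

The apex is at about (526,281) with z≈211, and the stand's yaw is −15.6°. That is nearly parallel to the column, so I'll pinch with TCP z≈166.

```bash
python3 -c "
from h import *
plan((525.8,281.2,240),rot((180,0,74.4)),vmax=40)"
```

```text
4 x 10.4 -7.7 29.6 -0.03 0.02 -0.12
```

Careful with the scale: shifts go in shares of 50 mm and turns go in units of 2 degrees. That gives: 30 mm is 0.6, 28 mm is 0.56, -0.1 degrees is -0.05.

```bash
python3 drive.py '[[0.208,-0.154,0.6,0,0,-0.05],[0.208,-0.154,0.6,0,0,-0.05],[0.208,-0.154,0.6,0,0,-0.05],[0.208,-0.154,0.56,0,0,-0.05],[0,0,0,0,0,0],[0,0,0,0,0,0]]' 55
python3 -c "
from h import *
plan((525.8,281.2,166),rot((180,0,74.4)),vmax=40)"
```

```text
time_s: 21.05
ee_pos: [526.5, 281.4, 241.7]
ee_rot: [-180.0, -0.0, 74.3]
force: [1.1, 0.2, 1.1]
gripper_width: 54.6
gripper_force: 0.0
2 x -0.2 -0.3 37.8 -0.01 -0.0 -0.04
```

To row units: 30 mm is 0.6, 25 mm is 0.5.

```bash
python3 drive.py '[[0,-0.008,0.6,0,0,0],[0,-0.008,0.5,0,0,0],[0,0,0.3,0,0,0],[0,0,0.11,0,0,0],[0,0,0,0,0,0],[0,0,0,0,0,0]]'
python3 drive.py '[[0,0,0,0,0,0],[0,0,0,0,0,0],[0,0,0,0,0,0],[0,0,0,0,0,0],[0,0,0,0,0,0]]' 8 20
```

```text
time_s: 21.65
ee_pos: [526.5, 283.1, 167.1]
ee_rot: [179.9, -0.1, 74.3]
force: [0.4, 1.2, -0.3]
gripper_width: 55.1
gripper_force: 0.0
time_s: 22.15
ee_pos: [525.3, 283.1, 165.3]
ee_rot: [-179.9, -0.0, 74.4]
force: [0.4, 0.5, -0.1]
gripper_width: 17.6
gripper_force: 0.0
```

```bash
python3 drive.py '[[0,0,0,0,0,0],[0,0,0,0,0,0],[0,0,0,0,0,0]]' 8 20
```

```text
time_s: 22.45
ee_pos: [524.7, 283.2, 165.2]
ee_rot: [-179.9, -0.0, 74.4]
force: [-2.6, 1.3, 0.7]
gripper_width: 14.8
gripper_force: 20.0
```

```bash
cat >> h.py <<'E'
C=np.array([486.7,32.4,0]);TT=np.array([np.cos(np.radians(74)),np.sin(np.radians(74)),0]);W=np.array([TT[1],-TT[0],0])
def lean(th,gap,up,L=156,off=0):
    """tool pose for the board tilted th, its back face gap mm off the column's top edge, its bottom edge up mm high"""
    th=np.radians(th);u=-np.sin(th)*W+np.array([0,0,np.cos(th)]);m=-np.cos(th)*W-np.array([0,0,np.sin(th)])
    P=C+W*(30+120*np.tan(th)+gap)+TT*off+np.array([0,0,up]); p=P-7.5*m+L*u
    z=-u; return p,R.from_matrix(np.column_stack([TT,np.cross(z,TT),z]))
E
python3 drive.py '[[0,0,-0.4,0,0,0],[0,0,-0.9,0,0,0],[0,0,-0.9,0,0,0],[0,0,-0.5,0,0,0],[0,0,0,0,0,0]]'
python3 -c "
from h import *
p,r=lean(18,25,140);print(p,r.as_euler('xyz',degrees=True));plan(p,r,vmax=32)"
```

```text
time_s: 22.95
ee_pos: [527.6, 283.6, 304.6]
ee_rot: [179.6, -0.4, 74.4]
force: [0.2, 0.2, -1.3]
gripper_width: 14.6
gripper_force: 20.0
[537.56673555  17.81419829 290.682444  ] [162.   0.  74.]
9 x -28.1 8.8 2.7 -1.96 -0.05 0.03
```

To row units: -28.1 mm is -0.562, 8.8 mm is 0.176, -1.96 degrees is -0.98.

```bash
python3 drive.py '[[-0.562,0.176,0.054,-0.98,0,0],[-0.562,0.176,0.054,-0.98,0,0],[-0.562,0.176,0.054,-0.98,0,0],[-0.562,0.176,0.054,-0.98,0,0],[-0.562,0.176,0.054,-0.98,0,0],[-0.562,0.176,0.054,-0.98,0,0],[-0.562,0.176,0.054,-0.98,0,0],[-0.562,0.176,0.054,-0.98,0,0]]'
python3 drive.py '[[-0.562,0.176,0.054,-0.98,0,0],[0,0,0,0,0,0],[0,0,0,0,0,0]]'
python3 -c "
from h import *
p,r=lean(18,12,15);print(p);plan(p,r,vmax=32)"
```

```text
time_s: 23.75
ee_pos: [533.5, 45.6, 284.7]
ee_rot: [164.5, 0.1, 74.4]
force: [0.1, -0.0, -1.3]
gripper_width: 14.5
gripper_force: 20.0
time_s: 24.05
ee_pos: [535.0, 17.0, 285.2]
ee_rot: [162.6, 0.0, 74.3]
force: [0.1, 0.6, -1.5]
gripper_width: 14.3
gripper_force: 20.0
[525.0703335   21.39748392 165.682444  ]
4 x 0.4 -11.6 27.7 -0.15 -0.02 0.07
```

To row units: -2 mm is -0.04, 28 mm is 0.56, -0.15 degrees is -0.075.

```bash
python3 drive.py '[[0.008,-0.232,0.56,-0.075,0,0],[0.008,-0.232,0.56,-0.075,0,0],[0.008,-0.232,0.56,-0.075,0,0],[0.008,-0.18,0.44,-0.075,0,0],[0,-0.04,0.1,0,0,0],[0,0,0,0,0,0],[0,0,0,0,0,0]]'
python3 look.py s8 scene; python3 look.py t8 top
python3 -c "
import cv2,numpy as np
a=cv2.imread('pics/s8.png')[120:270,280:480];b=cv2.imread('pics/t8.png')[150:300,200:400]
cv2.imwrite('pics/v8.png',np.hstack([cv2.resize(i,(400,300),interpolation=cv2.INTER_CUBIC) for i in (a,b)]))
from h import *
p,r=lean(18,12,3);print(p);plan(p,r,vmax=32)"
```

```text
time_s: 24.75
ee_pos: [528.3, 22.2, 168.3]
ee_rot: [161.7, -0.1, 74.4]
force: [0.2, -0.3, -1.3]
gripper_width: 14.7
gripper_force: 20.0
[525.0703335   21.39748392 153.682444  ]
1 x -1.4 -7.5 13.4 0.34 -0.2 0.35
```

View pics/v8.png

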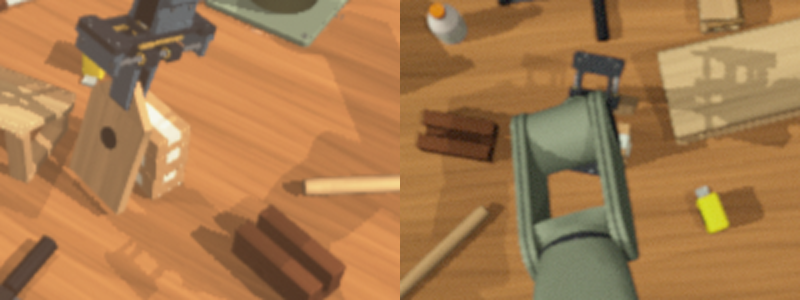

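The scene crop shows the board tilted beside the column, clear of it with the cartons squarely stacked, spot facing out. I'll lower it to the bench.

To row units: 8 mm is 0.16, -1 mm is -0.02, 0.3 degrees is 0.15.

```bash
python3 drive.py '[[-0.02,-0.12,0.16,0.15,-0.1,0.15],[0,-0.024,0.076,0,0,0],[0,0,0,0,0,0],[0,0,0,0,0,0]]'
python3 drive.py '[[0,-0.0062,0.019,0,0,0],[0,0,0,0,0,0]]'
python3 drive.py '[[0,-0.0062,0.019,0,0,0],[0,0,0,0,0,0]]'
python3 -c "
from h import *
p,r=lean(18,10,0);print(p);plan(p,r,vmax=32)"
```

```text
time_s: 25.25
ee_pos: [523.6, 21.5, 153.6]
ee_rot: [162.1, 0.1, 74.0]
force: [-0.1, 0.9, -1.1]
gripper_width: 14.8
gripper_force: 20.0
time_s: 25.45
ee_pos: [523.7, 21.5, 152.7]
ee_rot: [162.1, 0.1, 74.0]
force: [0.5, -0.4, -1.2]
gripper_width: 14.5
gripper_force: 20.0
time_s: 25.65
ee_pos: [523.5, 21.5, 151.6]
ee_rot: [162.1, 0.1, 74.0]
force: [-0.1, 0.6, -0.6]
gripper_width: 14.8
gripper_force: 20.0
[523.14781011  21.94875863 150.682444  ]
1 x 0.3 -0.7 0.7 -0.14 0.07 0.06
```

To row units: -0.9 mm is -0.018, -3.8 mm is -0.076.

```bash
python3 drive.py '[[0,-0.076,-0.024,0,0,0],[0,-0.058,-0.018,0,0,0],[0,0,0,0,0,0]]'
python3 drive.py '[[0,-0.028,-0.01,0,0,0],[0,0,0,0,0,0]]'
python3 drive.py '[[0,-0.02,-0.006,0,0,0],[0,0,0,0,0,0]]'
```

```text
time_s: 25.95
ee_pos: [516.2, 23.6, 151.5]
ee_rot: [162.2, 0.1, 74.1]
force: [-0.1, -0.0, -0.8]
gripper_width: 14.7
gripper_force: 20.0
time_s: 26.15
ee_pos: [515.3, 24.0, 151.7]
ee_rot: [162.1, 0.1, 74.0]
force: [0.2, 0.0, -1.6]
gripper_width: 14.6
gripper_force: 20.0
time_s: 26.35
ee_pos: [514.3, 24.2, 151.6]
ee_rot: [162.1, 0.1, 74.0]
force: [-0.2, 0.2, -0.6]
gripper_width: 14.4
gripper_force: 20.0
```

Still free, within about 1 mm of the column. I'll lower to the bench now.

To row units: 0.95 mm is 0.019, -0.31 mm is -0.0062.

```bash
python3 drive.py '[[0,-0.0062,0.019,0,0,0],[0,0,0,0,0,0]]'
python3 drive.py '[[0,-0.0062,0.019,0,0,0],[0,0,0,0,0,0]]'
python3 drive.py '[[0,-0.0062,0.019,0,0,0],[0,0,0,0,0,0]]'
```

```text
time_s: 26.55
ee_pos: [514.3, 24.1, 150.5]
ee_rot: [162.1, 0.1, 74.0]
force: [1.0, 0.1, -1.1]
gripper_width: 14.2
gripper_force: 20.0
time_s: 26.75
ee_pos: [514.5, 24.2, 149.9]
ee_rot: [162.1, 0.1, 74.0]
force: [-0.9, -0.2, 1.3]
gripper_width: 14.3
gripper_force: 20.0
time_s: 26.95
ee_pos: [514.6, 24.2, 149.8]
ee_rot: [162.1, 0.1, 74.0]
force: [-4.8, 0.2, 7.4]
gripper_width: 14.3
gripper_force: 20.0
```

```bash
python3 drive.py '[[0,0.005,-0.016,0,0,0],[0,-0.016,-0.005,0,0,0],[0,0,0,0,0,0]]'
python3 drive.py '[[0,-0.016,-0.005,0,0,0],[0,0,0,0,0,0]]'
python3 drive.py '[[0,-0.016,-0.005,0,0,0],[0,0,0,0,0,0]]'
```

```text
time_s: 27.25
ee_pos: [514.1, 24.4, 149.8]
ee_rot: [162.0, 0.1, 74.1]
force: [-0.4, -1.5, 1.0]
gripper_width: 14.3
gripper_force: 20.0
time_s: 27.45
ee_pos: [513.5, 24.7, 149.8]
ee_rot: [162.0, 0.1, 74.1]
force: [1.0, 0.6, 1.3]
gripper_width: 14.4
gripper_force: 20.0
time_s: 27.65
ee_pos: [512.6, 24.9, 149.8]
ee_rot: [162.1, 0.1, 74.1]
force: [2.0, -0.5, 0.0]
gripper_width: 14.8
gripper_force: 20.0
```

A light contact of +2 N now shows against the column. I'll open a little and back out along the board.

To row units: -30 mm is -0.6, -40 mm is -0.8.

```bash
python3 drive.py '[[0,0,0,0,0,0],[0,0,0,0,0,0],[0,0,0,0,0,0],[0,0,0,0,0,0]]' 34
python3 drive.py '[[0,0,-0.2,0,0,0],[0,0,-0.4,0,0,0],[0,0,-0.6,0,0,0],[0,0,-0.8,0,0,0],[0,0,-0.8,0,0,0],[0,-0.8,-0.4,0,0,0],[0,-0.8,0,0,0,0],[0,0,0,0,0,0]]'
python3 drive.py '[[0,-0.8,0,0,0,0],[0,-0.8,0,0,0,0],[0,0,0,0,0,0]]'
python3 look.py s9 scene; python3 look.py t9 top
python3 -c "
import cv2,numpy as np
a=cv2.imread('pics/s9.png')[130:270,280:440];b=cv2.imread('pics/t9.png')[150:290,210:370]
cv2.imwrite('pics/v9.png',np.hstack([cv2.resize(i,(400,350),interpolation=cv2.INTER_CUBIC) for i in (a,b)]))"
```

```text
time_s: 28.05
ee_pos: [511.6, 24.9, 149.2]
ee_rot: [162.2, 0.1, 74.0]
force: [-0.1, 0.5, 0.6]
gripper_width: 33.8
gripper_force: 0.0
time_s: 28.85
ee_pos: [386.7, 59.7, 276.4]
ee_rot: [162.3, 0.1, 74.2]
force: [1.1, -0.8, -0.1]
gripper_width: 34.2
gripper_force: 0.0
time_s: 29.15
ee_pos: [314.5, 80.4, 251.1]
ee_rot: [162.3, 0.2, 74.2]
force: [0.5, -0.4, 0.3]
gripper_width: 33.6
gripper_force: 0.0
```

View pics/v9.png

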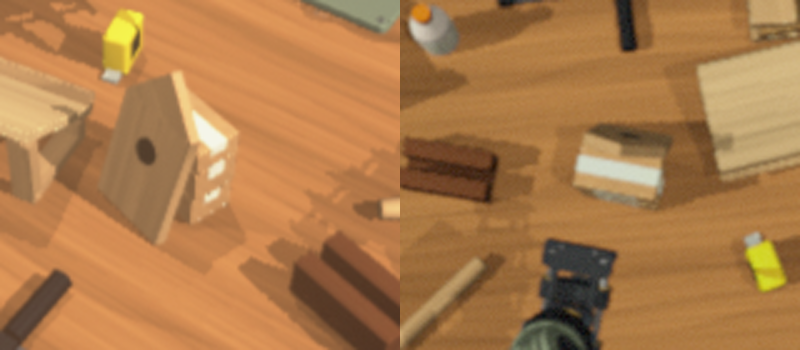

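The board leans on the squarely stacked column, point up and at a clear slant. In the scene crop it stands at (150,150), the gripper is clear and the bystanders are in place. I'll hand it in.

```bash
python3 -c "
from workcell import env
print(env.job_done())"
```

```text
the job is handed in; nothing more can be done
None
```

The job is handed in at about 29 s of robot time: the thick and then the thin carton are stacked squarely on the base, and the birdhouse front leans against the column at about 18°, point up, with the gripper clear; the last pictures show it standing, but no verdict came back.

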